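Index, lock and load the knob carousel

TASK

Turn the sorting carousel, by its post or rim, until the fork on its rim is centred over the bore at the index position, and let it rest there. Lock it with the steel pin: enter the pin's lower edge in the bore with the pin leaning, then straighten it and slide it fully home. Only then stand every brass knob on the bench in the carousel's wells, one knob to a well, each on its foot on the well floor; do not knock the jar or the tin about.

Things in the scene. Friction and masses are not known exactly. Their poses are not given: they have to be found in the camera images.
- base: Fixed round steel base of the carousel (200 mm across) with a 56 x 56 x 36 mm bored steel block on its rim side. Origin: on the bench, on the turntable's axis. Its -x axis points from the turntable's axis to the bore, which is 135 mm away.
- carousel (a joint): Angle (rad) of the free-turning round wooden turntable (230 mm across, top face 52 mm above the bench, underside 40 mm) relative to the base; grows anticlockwise from above; 0 = index position, where the brass fork on its rim straddles the bore. It has light friction (0.06 N m), no spring, and stays where it is left.
- post_top (a point): Centre of the top of the turntable's upright brass handle post: 14 mm diameter, standing 55 mm above the turntable face (its top is 107 mm above the bench), 100 mm from the turntable's axis. At the index position it lies on the base's +y side of the axis. Push it, or grip it from above, to turn the turntable.
- bore (a point): Centre of the mouth of the blind lock bore in the fixed steel block: mouth 36 mm above the bench, bore 25.5 mm diameter, 30 mm deep, vertical, with a 1 mm chamfer. The turntable's wooden rim passes 20 mm from the bore's centre.
- fork (a point): Middle of the gap of the flat two-pronged brass fork on the turntable's rim, 135 mm from the axis, at its top face (51 mm above the bench). Prongs reach 41 mm out from the rim, 10 mm thick (41 to 51 mm above the bench), 32 mm apart. At index the gap's middle is over the bore. The gap is open away from the axis, so a pin may lean that way (its top away from the axis).
- pin: Plain cylindrical steel lock pin, 24 mm diameter, 100 mm long, about 0.15 kg. At the start it stands upright in a loose 30 mm hole (15 mm deep, floor 5 mm above the bench) of a small dark wooden stand, 56 mm square and 20 mm high. Origin: centre of its lower end; z along the pin, upwards. Home in the bore its top stands 106 mm above the bench.
- pin_tip (a point): Centre of the pin's lower end face (same as the pin's origin); the end has a 1 mm chamfer.
- knob1: Turned brass cabinet knob, 26 mm tall, 0.07 kg: wide foot flange 34 mm diameter and 8 mm thick, neck 20 mm, round flat-topped head 30 mm diameter from 14 to 26 mm above the foot's underside. Origin: centre of the foot's underside; z up along its axis. Three to five such identical knobs stand on the bench; this one may be absent (None).
- knob2: Turned brass cabinet knob, 26 mm tall, 0.07 kg: wide foot flange 34 mm diameter and 8 mm thick, neck 20 mm, round flat-topped head 30 mm diameter from 14 to 26 mm above the foot's underside. Origin: centre of the foot's underside; z up along its axis. Three to five such identical knobs stand on the bench; this one may be absent (None).
- knob3: Turned brass cabinet knob, 26 mm tall, 0.07 kg: wide foot flange 34 mm diameter and 8 mm thick, neck 20 mm, round flat-topped head 30 mm diameter from 14 to 26 mm above the foot's underside. Origin: centre of the foot's underside; z up along its axis. Three to five such identical knobs stand on the bench; this one may be absent (None).
- knob4: Turned brass cabinet knob, 26 mm tall, 0.07 kg: wide foot flange 34 mm diameter and 8 mm thick, neck 20 mm, round flat-topped head 30 mm diameter from 14 to 26 mm above the foot's underside. Origin: centre of the foot's underside; z up along its axis. Three to five such identical knobs stand on the bench; this one may be absent (None).
- knob5: Turned brass cabinet knob, 26 mm tall, 0.07 kg: wide foot flange 34 mm diameter and 8 mm thick, neck 20 mm, round flat-topped head 30 mm diameter from 14 to 26 mm above the foot's underside. Origin: centre of the foot's underside; z up along its axis. Three to five such identical knobs stand on the bench; this one may be absent (None).
- well1 (a point): Centre of the inner floor of a square wooden well on the turntable: 46 mm wide inside, walls 3 mm thick and 12 mm high above this floor, floor 55 mm above the bench, 80 mm from the turntable's axis, at 0 degrees (anticlockwise) from the turntable's own +x axis; its x axis points as the turntable's, not as the well's walls; one wall pair faces the axis. Empty at the start.
- well2 (a point): Centre of the inner floor of a square wooden well on the turntable: 46 mm wide inside, walls 3 mm thick and 12 mm high above this floor, floor 55 mm above the bench, 80 mm from the turntable's axis, at 60 degrees (anticlockwise) from the turntable's own +x axis; its x axis points as the turntable's, not as the well's walls; one wall pair faces the axis. Empty at the start.
- well3 (a point): Centre of the inner floor of a square wooden well on the turntable: 46 mm wide inside, walls 3 mm thick and 12 mm high above this floor, floor 55 mm above the bench, 80 mm from the turntable's axis, at 120 degrees (anticlockwise) from the turntable's own +x axis; its x axis points as the turntable's, not as the well's walls; one wall pair faces the axis. Empty at the start.
- well4 (a point): Centre of the inner floor of a square wooden well on the turntable: 46 mm wide inside, walls 3 mm thick and 12 mm high above this floor, floor 55 mm above the bench, 80 mm from the turntable's axis, at -120 degrees (anticlockwise) from the turntable's own +x axis; its x axis points as the turntable's, not as the well's walls; one wall pair faces the axis. Empty at the start.
- well5 (a point): Centre of the inner floor of a square wooden well on the turntable: 46 mm wide inside, walls 3 mm thick and 12 mm high above this floor, floor 55 mm above the bench, 80 mm from the turntable's axis, at -60 degrees (anticlockwise) from the turntable's own +x axis; its x axis points as the turntable's, not as the well's walls; one wall pair faces the axis. Empty at the start.
- jar: Bystander: amber glass jar with a steel lid, 56 mm diameter, 70 mm tall. Origin: centre of its underside. Leave it alone.
- tin: Bystander: green tin, 52 mm diameter, 60 mm tall. Origin: centre of its underside. Leave it alone.
Things that resemble listed ones, but are neither listed nor needed, are in the scene too. What is shaped like the knob3 but blue or pink is not meant.

How it is judged:
By the outcome, as a careful person would: the job done as asked, in the order asked, and still so for the second after the job is handed in, with the robot touching nothing.
Of knob1, knob2, knob3, knob4, knob5 only 3 to 5 are there at a start; the rules pass over those that are not, and their reading is None.
At some moment in a run one of knob1, knob2, knob3, knob4, knob5 may be knocked a few centimetres aside while the robot is not near it.
It also fails if it takes over 210 s, if anything falls off the work surface, if the arm or the gripper's body presses on something with over 40 N, if the wrist force passes 120 N, or if a joint passes its speed limit or range.

ROBOT

A 7-joint arm with a two-finger parallel gripper is mounted at the origin on the work surface. World frame = base frame: x ahead of the robot, y to its left, z up, the work surface at z = 0. Lengths are in mm, angles in rad, forces in N, time in s.
With the tool pointing down it reaches from about 400 to 875 mm from the base axis. Payload 4.4 kg.
Tool frame: the origin (TCP) lies on the centre line of the jaws, within the pads' length; the fingertips stand 19 mm ahead of it and the grasp point (between the pads) is the TCP; z points along the fingers, y is the line along which they close (so a half turn about z gives the same grasp; the last joint's range is limited). The gripper opens to 85 mm and grips with 20 to 120 N. Pads are 22 mm wide; open, the fingers measure 114 mm over their backs; the gripper's body (76 mm by 85 mm) begins 54 mm behind the grasp point. The pads swing forward as they close: fully open they stand 13 mm farther back than shut.
Start: joints at [-1.253, 0.628, 0.038, 1.517, -0.027, 0.996, -0.02], TCP at [243.369, 602.735, 250.313] pointing down, gripper open.
Joint ranges: [-3.06, 3.06], [-0.37, 2.12], [-1.25, 1.32], [0.18, 2.47], [-1.1, 4.24], [0.23, 1.98], [-2.94, 2.94]. Speed limits (rad/s): [2.57, 2.57, 3.14, 3.14, 3.14, 3.14, 3.14].

INTERFACE

Orientations are given as [roll, pitch, yaw] about the fixed x, y, z axes, in that order (R = Rz(yaw) Ry(pitch) Rx(roll)).
In Python, from cell import ctrl, viewer, silhouettes gives the robot as it stands.
- The arm moves only by the shell command python3 -m creep 'ROWS'. ROWS is JSON, a list of rows, each an object with "jaw": the gripper command: -1 is shut, 1 is fully open, values between are in proportion; "xyz": the shift along the tool's x, y, z in mm, a list of three; "angular": the turn, a rotation vector about the tool's x, y, z in rad, a list of three. In form: [{"jaw": jaw, "xyz": [tx, ty, tz], "angular": [rx, ry, rz]}, ...]. A call has 1 to 12 rows; each row is the pose to reach, as a shift and turn from the pose commanded when the call began, along the tool's axes at that moment; what a row does not reach only later rows make up. A row lasts 1/8 s, in which the tool goes at most 62.5 mm and 10.7 degrees, less where a joint would pass 70% of its speed; a pose out of reach is approached as far as the arm can. A call with a gripper value outside its range is refused whole. The fingers move at their own pace and stop on an object; the grip force is fixed at half the most. Time passes only in rows, so rows that repeat a pose let the fingers close. It gives the time, the measured TCP pose, the force, the opening and the grip force at its end, in the units of the state.
- ctrl.read_state(): the state, without advancing time (a new reading comes with each control period).
- viewer.get_image(name): name is "scene" or "top"; returns (picture, depth): 384x512x3 uint8, red, green, blue; 384x512 float32, mm along the optical axis (not along the pixel's ray), 0 where there is no reading.
- viewer.camera_model(name): a dict with "fx", "fy", "cx", "cy" (pixels), "dist" ([k1, k2, p1, p2, k3] as OpenCV has them; the pictures are not rectified), "T" (4x4, takes a point from camera to world coordinates). Camera axes: x right, y down, z forward; pixel columns grow to the right and rows downward; lengths in mm; the calibration is good to about 2 mm. A picture is of the moment at which its call begins. camera_model takes no time and is no camera call.
- ctrl.finish_job(): hands the job in; it is judged then, once.
Trained networks look in the newest picture that a camera, given by its name, has taken for a name from the list of things; names that differ only in an ending like _2 or _b are one class to them, and where a whole thing is asked for, a point or a joint stands for the part that bears it (a point fixed in the world has none). Each returns a list of dicts, best first, with "score" (0 to 1); they miss things now and then, are a little off and sometimes report something else, mostly with a low value. They report only what shows in the picture. A call takes as long as a camera call. They do not tell look-alikes from the thing itself.
- silhouettes(camera, target): "pixels" (384x512 bool, what is visible of it) and "xy" ([column, row] in pixels, amid what is visible of it).
The state is a dict: "clock": time; "qpos": joint angles; "qd": joint speeds; "tau": joint torques, N m; "eef_pos": TCP position; "tool_rot": TCP orientation; "force": force on the tool from outside, world axes, zero at the start; "torque": the same for the moment, N m; "width": finger opening in mm; "gripper_force": force on a finger pad.
Only numpy, scipy, OpenCV 4.12 (cv2) and the standard library are available. Lean on these libraries where they do the work, as an engineer would, in place of code of your own. Each camera call takes 0.05 s, during which the arm holds its last target. There are 200 camera calls.

## Working session

There is one attempt and no reset: what is moved stays moved. The work goes in short steps, Python scripts to look and compute and a shell command to move; the robot and the scene stay as the last step left them, time stands still between calls to the robot, and variables do not carry over. Pictures are saved under pics/ and viewed, at most 14 in all, crops included, and the job is handed in when it is done.

```bash
ls; mkdir -p pics; cat > h.py <<'E'
import numpy as np, cv2
from cell import ctrl, viewer, silhouettes
from scipy.spatial.transform import Rotation as R
def shot(cam,fn=None):
    im,d=viewer.get_image(cam)
    if fn: cv2.imwrite('pics/'+fn,im[:,:,::-1])
    return im,d
def cloud(cam,d):
    m=viewer.camera_model(cam);K=np.array([[m['fx'],0,m['cx']],[0,m['fy'],m['cy']],[0,0,1]])
    v,u=np.mgrid[:384,:512]
    p=cv2.undistortPoints(np.stack([u.ravel(),v.ravel()],1).astype(np.float32)[:,None],K,np.array(m['dist']))[:,0]
    z=d.ravel(); P=np.c_[p[:,0]*z,p[:,1]*z,z]
    W=P@np.array(m['T'])[:3,:3].T+np.array(m['T'])[:3,3]
    W[z==0]=np.nan
    return W.reshape(384,512,3)
def circ(p):
    A=np.c_[2*p,np.ones(len(p))];s=np.linalg.lstsq(A,(p**2).sum(1),rcond=None)[0]
    return s[0],s[1],np.sqrt(s[2]+s[0]**2+s[1]**2)
E
python3 - <<'E'
from h import *
for c in ('scene','top'):
    im,d=shot(c,c+'1.png'); W=cloud(c,d)
    print(c,np.round(np.array(viewer.camera_model(c)['T'])[:3,3]))
    for t in ('base','carousel','fork','post_top','pin','knob1','jar','tin','well1','bore'):
        for r in silhouettes(c,t)[:8]:
            q=W[r['pixels']]; q=q[~np.isnan(q[:,0])]
            print(t,round(r['score'],2),np.round(r['xy']),len(q),np.round(np.median(q,0)) if len(q) else '', np.round(np.percentile(q[:,2],98)) if len(q) else '')
s=ctrl.read_state();print(s)
E
```

```text
pics
scene [1189. -163.  910.]
base 0.96 [351. 178.] 6098 [599. 185.  53.] 69.0
base 0.41 [354. 179.] 5631 [599. 184.  53.] 69.0
carousel 0.93 [356. 177.] 5811 [598. 184.  53.] 69.0
fork 0.63 [355. 180.] 5569 [599. 184.  53.] 69.0
post_top 0.77 [355. 180.] 5600 [599. 184.  53.] 69.0
post_top 0.15 [141. 194.] 139 [ 542. -349.   22.] 28.0
pin 0.58 [245. 152.] 262 [494. -79.  69.] 106.0
knob1 0.73 [150. 164.] 154 [ 436. -337.   21.] 28.0
knob1 0.71 [143. 195.] 177 [ 541. -349.   21.] 28.0
knob1 0.66 [174. 161.] 143 [ 458. -266.   23.] 29.0
knob1 0.53 [245. 192.] 144 [577. -79.  23.] 28.0
knob1 0.42 [179. 190.] 160 [ 539. -258.   22.] 29.0
jar 0.68 [244. 239.] 647 [ 731. -113.   66.] 72.0
tin 0.59 [ 97. 194.] 564 [ 543. -455.   50.] 62.0
tin 0.43 [246. 239.] 706 [ 730. -113.   63.] 72.0
well1 0.97 [356. 178.] 5698 [599. 184.  53.] 69.0
bore 0.45 [354. 178.] 5706 [599. 183.  53.] 69.0
top [ 467. -102. 1207.]
base 0.8 [160. 195.] 5130 [578. 189.  53.] 69.0
base 0.57 [155. 193.] 4663 [586. 184.  53.] 69.0
carousel 0.73 [157. 190.] 4675 [585. 184.  53.] 69.0
fork 0.58 [160. 191.] 4781 [584. 
[... 377 characters left out ...]
.1, 'qpos': array([-1.25283449,  0.62839747,  0.03851467,  1.51739211, -0.02703058,
        0.99632109, -0.02001947]), 'qd': array([ 4.06812385e-04, -1.37096685e-03,  5.44320760e-04,  4.72009201e-04,
       -7.85345967e-04, -5.70396922e-05, -9.71123859e-04]), 'tau': array([ 6.40773742e-04, -5.63285780e+01,  1.22590944e+00, -1.93786061e+01,
        1.09802320e-02,  1.61639382e-03,  1.90282265e-05]), 'eef_pos': array([243.34683002, 602.74090123, 250.31785364]), 'tool_rot': array([-3.14159222e+00, -5.36212945e-05,  2.75775803e+00]), 'force': array([-0.48948174, -0.26110165, -0.03549621]), 'torque': array([ 0.01897625,  0.04211158, -0.01434252]), 'gripper_force': 0.0, 'width': 85.38402447988292}
```

```bash
python3 - <<'E'
import cv2
a=cv2.imread('pics/top1.png');cv2.imwrite('pics/top1c.png',cv2.resize(a[90:310,60:440],(800,463),interpolation=cv2.INTER_CUBIC))
a=cv2.imread('pics/scene1.png');cv2.imwrite('pics/scene1c.png',cv2.resize(a[60:330,40:490],(800,480),interpolation=cv2.INTER_CUBIC))
E
```

```text
(no output)
```

View pics/top1c.png

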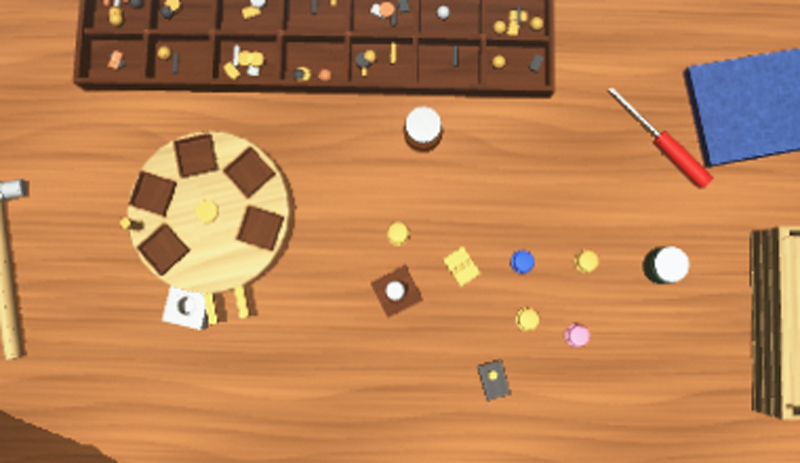

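View pics/scene1c.png

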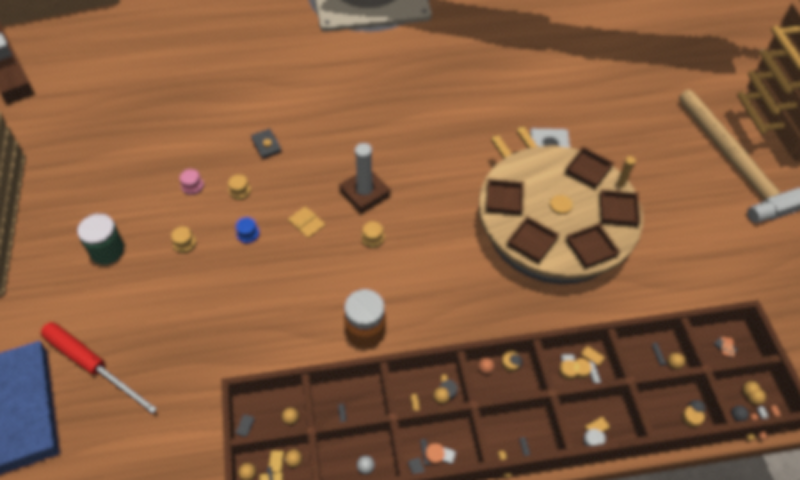

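```bash
cat > meas.py <<'E'
from h import *
def pts(cam,name=None):
    im,d=shot(cam,name);return im,cloud(cam,d)
def sel(W,x0,x1,y0,y1,z0,z1):
    return (W[...,0]>x0)&(W[...,0]<x1)&(W[...,1]>y0)&(W[...,1]<y1)&(W[...,2]>z0)&(W[...,2]<z1)
def bb(p): return np.round(np.r_[p.mean(0),(np.percentile(p[:,0],[3,97])).sum()/2,(np.percentile(p[:,1],[3,97])).sum()/2,np.ptp(p[:,:2],axis=0)],1),len(p)
E
python3 - <<'E'
from meas import *
for c in ('top','scene'):
    im,W=pts(c); print(c)
    print('bench z',np.nanmedian(W[...,2]))
    m=sel(W,440,740,40,330,45,72)
    p=W[m][:,:2]; h=cv2.convexHull(p.astype(np.float32))[:,0]
    # robust circle
    h0=h
    for k in range(6):
        cx,cy,r=circ(h0);e=np.abs(np.hypot(h0[:,0]-cx,h0[:,1]-cy)-r);h0=h0[e<max(2,np.percentile(e,80))]
    print('disc',cx,cy,r,len(h0))
    # block top
    m=sel(W,440,600,100,330,30,42)&(np.ptp(im.astype(int),axis=2)<40)&(im.mean(2)>120)
    print('block',m.sum(),cv2.minAreaRect(W[m][:,:2].astype(np.float32)), bb(W[m]))
    m=sel(W,440,740,40,360,80,112); print('post',bb(W[m][W[m][:,2]>98]) if m.sum() else '',m.sum())
    m=sel(W,400,560,-140,-20,96,115); print('pin top',bb(W[m]),'zmin..',np.percentile(W[m][:,2],[5,95]))
    m=sel(W,440,560,-140,-20,14,26); print('stand',cv2.minAreaRect(W[m][:,:2].astype(np.float32)),m.sum())
    m=sel(W,380,640,-400,-40,17,36); n,l,st,ce=cv2.connectedComponentsWithStats(m.astype(np.uint8))
    for i in range(1,n):
        if st[i,4]>20:
            q=W[l==i]; print('obj',np.round(ce[i]),bb(q),np.median(im[l==i],0), np.round(np.percentile(q[:,2],95)))
    # fork yellow pixels
    m=sel(W,400,560,60,300,38,58)&(im[...,0].astype(int)-im[...,2]>90); n,l,st,ce=cv2.connectedComponentsWithStats(m.astype(np.uint8))
    for i in range(1,n):
        if st[i,4]>15: print('yel',np.round(ce[i]),bb(W[l==i]))
E
```

```text
top
bench z -0.21381564631144556
disc 590.9451774852073 187.7361887114398 112.84481117296356 24
block 174 ((458.6759033203125, 215.4176788330078), (55.31982421875, 42.748077392578125), 82.36543273925781) (array([459.5, 218.1,  36. , 460.8, 216.9,  41.7,  57.6]), 174)
post (array([567.5, 283.6, 106.5, 567.4, 284.4,  12. ,  13.5]), 25) 35
pin top (array([483.4, -78.8, 104.8, 484.5, -79.3,  22.1,  22.2]), 55) zmin.. [102.26369171 107.99407314]
stand ((505.5924377441406, -71.86573791503906), (103.79540252685547, 63.106956481933594), 15.258368492126465) 265
obj [249. 201.] (array([566.2, -79.5,  25.4, 566.2, -79.4,  27.6,  27.1]), 79) [247. 231. 124.] 30.0
obj [339. 213.] (array([ 533.2, -352.1,   26. ,  533.9, -352.4,   27. ,   27.6]), 79) [247. 228. 120.] 31.0
obj [308. 214.] (array([ 530.3, -258.7,   25.8,  530.9, -259.4,   24.3,   27.1]), 70) [ 84. 131. 240.] 30.0
obj [247. 228.] (array([484.2, -77.5,  20.6, 484.5, -76.9,  66. ,  69.2]), 234) [130.  78.  49.] 24.0
obj [311. 241.] (array([ 449. , -266.5,   26. ,  449.3, -266.4,   26.7,   27.7]), 78) [247.  233.5 126. ] 30.0
obj [334. 2
[... 1227 characters left out ...]
24.2,  451.7, -266.9,   30.9,   27.8]), 91) [199. 150.  81.] 27.0
obj [178. 187.] (array([ 535. , -258.9,   24.4,  533.8, -258.6,   29.2,   28.6]), 99) [ 48.  91. 170.] 28.0
obj [249. 190.] (array([572. , -79.7,  24.2, 571.6, -79.6,  30.1,  26.8]), 99) [201. 153.  83.] 27.0
obj [142. 193.] (array([ 537.4, -350.4,   24.5,  536.5, -350.9,   29. ,   27.6]), 103) [199. 151.  82.] 28.0
yel [336. 137.] (array([455.2, 177.1,  50.1, 456.6, 176.5,  47.1,  17.4]), 48)
yel [322. 142.] (array([467.7, 135.2,  50.4, 467.6, 135.3,  47. ,  18.8]), 55)
yel [334. 152.] (array([505.6, 157.4,  51.4, 504.8, 161.2,  38.5, 119.9]), 192)
yel [346. 158.] (array([533.2, 182.8,  51.6, 532. , 182. ,  26.8,  57.7]), 90)
```

```bash
cat >> meas.py <<'E'
def ray(cam,uv,z):
    m=viewer.camera_model(cam);K=np.array([[m['fx'],0,m['cx']],[0,m['fy'],m['cy']],[0,0,1]])
    p=cv2.undistortPoints(np.array(uv,np.float32).reshape(-1,1,2),K,np.array(m['dist']))[:,0]
    T=np.array(m['T']);d=np.c_[p,np.ones(len(p))]@T[:3,:3].T;o=T[:3,3]
    return o+d*((z-o[2])/d[:,2])[:,None]
E
python3 - <<'E'
from meas import *
for c,(u0,u1,v0,v1) in (('top',(125,195,180,250)),('scene',(310,380,115,175))):
    im,W=pts(c); a=im[v0:v1,u0:u1,::-1]; cv2.imwrite(f'pics/{c}z.png',cv2.resize(a,None,fx=8,fy=8,interpolation=cv2.INTER_NEAREST))
a=cv2.imread('pics/topz.png');b=cv2.imread('pics/scenez.png');b=cv2.copyMakeBorder(b,0,560-480,0,0,cv2.BORDER_CONSTANT)
cv2.imwrite('pics/z.png',cv2.resize(np.hstack([a,b]),None,fx=.71,fy=.71))
E
```

```text
(no output)
```

View pics/z.png

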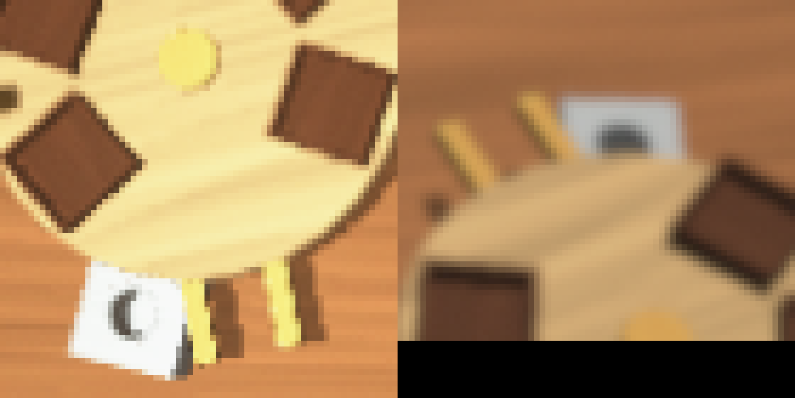

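```bash
python3 - <<'E'
from meas import *
f=lambda a,o:[[x/5.68+o[0]-.5,y/5.68+o[1]-.5] for x,y in a]
p=ray('top',f([(133,313),(70,355),(178,380),(92,262)],(125,180)),36);print(p)
# scene: bore ellipse centre ~ (622,140), block far-left/right corners
q=ray('scene',f([(622-397,142),(562-397,98),(680-397,98)],(310,115)),36);print(q)
ax=np.array([591,188])
for b in (p[0],q[0]): d=b[:2]-ax; print(np.hypot(*d),np.degrees(np.arctan2(d[1],d[0])))
d=p[1,:2]-p[2,:2];print('edge',np.hypot(*d),np.degrees(np.arctan2(d[1],d[0]))); 
d=q[1,:2]-q[2,:2];print('edge',np.hypot(*d),np.degrees(np.arctan2(d[1],d[0])))
E
```

```text
[[457.92286641 215.91586926  36.        ]
 [435.23025311 248.28694223  36.        ]
 [423.94424946 190.68781463  36.        ]
 [483.83841536 238.89908162  36.        ]]
[[458.17249037 216.30036382  36.        ]
 [425.59972361 195.64245869  36.        ]
 [434.99788571 252.47831793  36.        ]]
135.97359759163757 168.1527278481222
135.80890216577384 167.97234927612456
edge 58.694406703780956 78.91388576951651
edge 57.60764139134348 -99.38925219797765
```

```bash
cat > go.py <<'E'
# usage: go.py x y z yaw  [leanaxis rotvec world x y z] ; prints tool-frame row
from h import *
import sys
a=[float(v) for v in sys.argv[1:]]
s=ctrl.read_state();Rc=R.from_euler('xyz',s['tool_rot'])
Rt=R.from_euler('xyz',[np.pi,0,a[3]])
if len(a)>4: Rt=R.from_rotvec(a[4:7])*Rt
print('xyz',np.round(Rc.inv().apply(np.array(a[:3])-s['eef_pos']),1),'ang',np.round((Rc.inv()*Rt).as_rotvec(),4),'t',s['clock'],'q',np.round(s['qpos'],2))
E
python3 go.py 568.3 285.3 250 1.5708; python3 go.py 568.3 285.3 92 1.5708
```

```text
xyz [-4.202e+02 -1.727e+02  3.000e-01] ang [ 0.0000e+00 -1.0000e-04  1.1871e+00] t 1.3 q [-1.25  0.63  0.04  1.52 -0.03  1.   -0.02]
xyz [-420.2 -172.7  158.3] ang [ 0.0000e+00 -1.0000e-04  1.1871e+00] t 1.3 q [-1.25  0.63  0.04  1.52 -0.03  1.   -0.02]
```

```bash
python3 -m creep '[{"jaw":1,"xyz":[-420,-172.7,60],"angular":[0,0,1.187]},{"jaw":1,"xyz":[-420,-172.7,60],"angular":[0,0,1.187]},{"jaw":1,"xyz":[-420,-172.7,60],"angular":[0,0,1.187]},{"jaw":1,"xyz":[-420,-172.7,60],"angular":[0,0,1.187]},{"jaw":1,"xyz":[-420,-172.7,60],"angular":[0,0,1.187]},{"jaw":1,"xyz":[-420,-172.7,60],"angular":[0,0,1.187]},{"jaw":1,"xyz":[-420,-172.7,60],"angular":[0,0,1.187]},{"jaw":1,"xyz":[-420,-172.7,60],"angular":[0,0,1.187]},{"jaw":1,"xyz":[-420,-172.7,60],"angular":[0,0,1.187]},{"jaw":1,"xyz":[-420,-172.7,60],"angular":[0,0,1.187]}]'; python3 go.py 568.3 285.3 92 1.5708
```

```text
clock: 2.55
eef_pos: [566.5, 287.8, 190.3]
tool_rot: [-3.14, -0.002, 1.574]
force: [-0.7, 1.1, 0.5]
width: 85.4
gripper_force: 0.0
xyz [-2.7  1.9 98.3] ang [-0.0015 -0.0018  0.0031] t 2.55 q [-0.71  0.7   0.33  1.63 -0.28  0.87 -0.27]
```

```bash
python3 -m creep '[{"jaw":1,"xyz":[0,0,50],"angular":[0,0,0]},{"jaw":1,"xyz":[0,0,98],"angular":[0,0,0]},{"jaw":1,"xyz":[0,0,98],"angular":[0,0,0]},{"jaw":1,"xyz":[0,0,98],"angular":[0,0,0]},{"jaw":-1,"xyz":[0,0,98],"angular":[0,0,0]},{"jaw":-1,"xyz":[0,0,98],"angular":[0,0,0]},{"jaw":-1,"xyz":[0,0,98],"angular":[0,0,0]},{"jaw":-1,"xyz":[0,0,98],"angular":[0,0,0]},{"jaw":-1,"xyz":[0,0,98],"angular":[0,0,0]},{"jaw":-1,"xyz":[0,0,98],"angular":[0,0,0]}]'; python3 go.py 611.4 285.9 92 1.5708
```

```text
clock: 3.8
eef_pos: [568.3, 285.5, 92.8]
tool_rot: [3.141, -0.001, 1.571]
force: [-1.2, -0.3, 5.8]
width: 12.0
gripper_force: 58.5
xyz [ 0.4 43.1  0.8] ang [ 0.0004 -0.0005 -0.0002] t 3.8 q [-0.67  0.82  0.28  1.69 -0.33  0.68 -0.23]
```

```bash
python3 -m creep '[{"jaw":-1,"xyz":[1,6,0],"angular":[0,0,0.06]},{"jaw":-1,"xyz":[1.8,14,0],"angular":[0,0,0.14]},{"jaw":-1,"xyz":[2.4,22,0],"angular":[0,0,0.22]},{"jaw":-1,"xyz":[2.2,30,0],"angular":[0,0,0.3]},{"jaw":-1,"xyz":[1.5,38,0],"angular":[0,0,0.38]},{"jaw":-1,"xyz":[0.6,43,0],"angular":[0,0,0.436]},{"jaw":-1,"xyz":[0.6,43,0],"angular":[0,0,0.436]},{"jaw":-1,"xyz":[0.6,43,0],"angular":[0,0,0.436]},{"jaw":-1,"xyz":[0.6,43,0],"angular":[0,0,0.436]}]'; python3 - <<'E'
from meas import *
im,W=pts('top'); a=im[180:250,115:185,::-1]; cv2.imwrite('pics/f2.png',cv2.resize(a,None,fx=8,fy=8,interpolation=cv2.INTER_NEAREST))
im,W=pts('scene')
m=sel(W,400,485,150,290,44,58)&(im[...,0].astype(int)-im[...,2]>70); n,l,st,ce=cv2.connectedComponentsWithStats(m.astype(np.uint8))
for i in range(1,n):
    if st[i,4]>10: print('yel',np.round(ce[i]),bb(W[l==i]))
E
```

```text
clock: 4.92
eef_pos: [611.8, 285.5, 92.8]
tool_rot: [3.14, -0.0, 1.135]
force: [0.2, -1.1, 5.3]
width: 12.2
gripper_force: 58.7
yel [360. 136.] (array([463.9, 241.3,  49.9, 463.6, 241.6,  30.7,  12.6]), 18)
yel [339. 143.] (array([477.3, 180.5,  51.3, 471.7, 177.2,  28.4,  39.8]), 31)
```

View pics/f2.png

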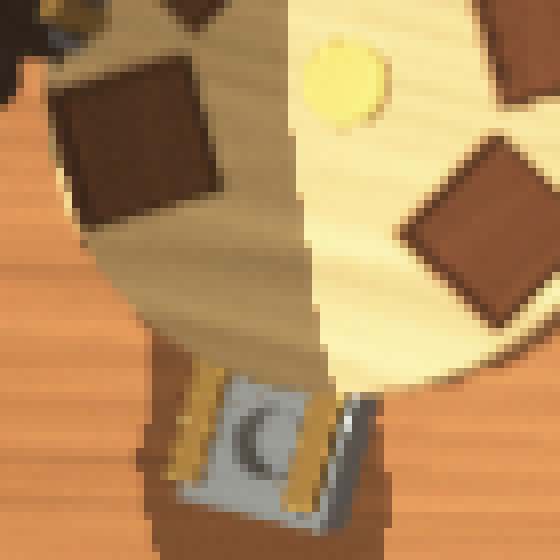

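```bash
cat > fork.py <<'E'
from meas import *
for c in ('top','scene'):
    im,W=pts(c); I=im.astype(int)
    m=((I[...,0]-I[...,2])>0.45*I[...,0])&((I[...,0]-I[...,1])<0.36*I[...,0])
    v,u=np.nonzero(m); P=ray(c,np.c_[u,v],51)[:,:2]; d=P-[591,188]; r=np.hypot(*d.T); a=np.radians(168.2)
    t=-d[:,0]*np.sin(a)+d[:,1]*np.cos(a); l=d[:,0]*np.cos(a)+d[:,1]*np.sin(a)
    k=(l>124)&(l<150)&(abs(t)<45)
    x=t[k]; print(c,len(x),'neg',np.round([x[x<0].mean(),x[x<0].min(),x[x<0].max()],1),(x<0).sum(),'pos',np.round([x[x>0].mean(),x[x>0].min(),x[x>0].max()],1),'mid',(x[x<0].mean()+x[x>0].mean())/2)
    print(np.histogram(x,bins=np.arange(-42,45,4))[0])
E
python3 fork.py
```

```text
top 122 neg [-30.  -44.9 -16.6] 74 pos [25.7 15.9 44.7] mid -2.1182430127183434
[10  8  7 12 13 12  4  0  0  0  0  0  0  0  7 12 14  6  0  0  6]
scene 113 neg [-32.2 -44.9 -19.4] 67 pos [29.7 14.9 44.9] mid -1.2422346384214844
[10 11 10 11 10  7  0  0  0  0  0  0  0  0  6 12  6  0  1  6  7]
```

```bash
python3 -m creep '[{"jaw":0,"xyz":[0,0,0],"angular":[0,0,0]},{"jaw":0,"xyz":[0,0,0],"angular":[0,0,0]},{"jaw":0,"xyz":[0,0,0],"angular":[0,0,0]},{"jaw":0,"xyz":[0,0,-40],"angular":[0,0,0]},{"jaw":1,"xyz":[0,0,-90],"angular":[0,0,0]},{"jaw":1,"xyz":[0,0,-90],"angular":[0,0,0]}]'; python3 go.py 485.5 -79 180 2.936; python3 fork.py
```

```text
clock: 5.88
eef_pos: [614.0, 286.6, 186.8]
tool_rot: [3.136, -0.006, 1.135]
force: [-0.4, -0.7, -0.5]
width: 76.8
gripper_force: 0.0
xyz [-385.7   37.9    4.6] ang [ 9.7000e-03  8.0000e-04 -1.8011e+00] t 5.875 q [-0.73  0.77  0.46  1.51 -0.39  0.94 -0.59]
top 137 neg [-30.8 -44.9 -16.6] 86 pos [26.8 15.9 44.7] mid -2.0287405263444835
[14 12 11 12 13 12  4  0  0  0  0  0  0  0  7 12 14  6  0  0  7]
scene 114 neg [-32.2 -44.9 -19.4] 67 pos [29.6 14.9 44.9] mid -1.2839061343176112
[10 11 10 11 10  7  0  0  0  0  0  0  0  0  6 12  7  0  1  6  7]
```

```bash
python3 -m creep '[{"jaw":1,"xyz":[-385,38,0],"angular":[0,0,-1.8]},{"jaw":1,"xyz":[-385,38,0],"angular":[0,0,-1.8]},{"jaw":1,"xyz":[-385,38,0],"angular":[0,0,-1.8]},{"jaw":1,"xyz":[-385,38,0],"angular":[0,0,-1.8]},{"jaw":1,"xyz":[-385,38,0],"angular":[0,0,-1.8]},{"jaw":1,"xyz":[-385,38,0],"angular":[0,0,-1.8]},{"jaw":1,"xyz":[-385,38,0],"angular":[0,0,-1.8]},{"jaw":1,"xyz":[-385,38,0],"angular":[0,0,-1.8]},{"jaw":1,"xyz":[-385,38,0],"angular":[0,0,-1.8]},{"jaw":1,"xyz":[-385,38,0],"angular":[0,0,-1.8]},{"jaw":1,"xyz":[-385,38,0],"angular":[0,0,-1.8]},{"jaw":1,"xyz":[-385,38,0],"angular":[0,0,-1.8]}]';  python3 -m creep '[{"jaw":1,"xyz":[0,0,0],"angular":[0,0,0]}]'; python3 go.py 485.5 -79 80 2.936
```

```text
clock: 7.48
eef_pos: [482.4, -79.0, 181.6]
tool_rot: [3.142, -0.002, 2.933]
force: [-0.5, 0.1, -0.4]
width: 85.2
gripper_force: 0.0
clock: 7.6
eef_pos: [482.8, -78.9, 182.0]
tool_rot: [-3.142, -0.001, 2.934]
force: [0.3, 0.5, -1.1]
width: 85.3
gripper_force: 0.0
xyz [ -2.7   0.5 102. ] ang [-0.0001 -0.0007 -0.002 ] t 7.6 q [ 0.17  0.5  -0.1   2.03  0.08  0.62  1.38]
```

```bash
python3 -m creep '[{"jaw":1,"xyz":[-2.5,0.4,50],"angular":[0,0,-0.002]},{"jaw":1,"xyz":[-2.5,0.4,102],"angular":[0,0,-0.002]},{"jaw":1,"xyz":[-2.5,0.4,102],"angular":[0,0,-0.002]},{"jaw":1,"xyz":[-2.5,0.4,102],"angular":[0,0,-0.002]},{"jaw":-1,"xyz":[-2.5,0.4,102],"angular":[0,0,-0.002]},{"jaw":-1,"xyz":[-2.5,0.4,102],"angular":[0,0,-0.002]},{"jaw":-1,"xyz":[-2.5,0.4,102],"angular":[0,0,-0.002]},{"jaw":-1,"xyz":[-2.5,0.4,102],"angular":[0,0,-0.002]},{"jaw":-1,"xyz":[-2.5,0.4,102],"angular":[0,0,-0.002]},{"jaw":-1,"xyz":[-2.5,0.4,102],"angular":[0,0,-0.002]}]';  python3 go.py 459 215.5 180 2.936 0 0 0;python3 go.py 459 215.5 180 2.936 0.053 -0.2545 0
```

```text
clock: 8.85
eef_pos: [486.0, -79.3, 81.1]
tool_rot: [3.141, 0.001, 2.937]
force: [-0.9, -0.0, 6.9]
width: 21.7
gripper_force: 58.3
xyz [ 86.3 283.1 -99. ] ang [0.0001 0.0012 0.0007] t 8.85 q [ 0.15  0.69 -0.07  2.09  0.12  0.37  1.36]
xyz [ 86.3 283.1 -99. ] ang [-0.1036 -0.2371  0.0007] t 8.85 q [ 0.15  0.69 -0.07  2.09  0.12  0.37  1.36]
```

```bash
python3 -m creep '[{"jaw":-1,"xyz":[0,0,-40],"angular":[0,0,0]},{"jaw":-1,"xyz":[0,0,-95],"angular":[0,0,0]},{"jaw":-1,"xyz":[86,100,-99],"angular":[0,0,0]},{"jaw":-1,"xyz":[86,200,-99],"angular":[0,0,0]},{"jaw":-1,"xyz":[86,283,-99],"angular":[0,0,0]},{"jaw":-1,"xyz":[86,283,-99],"angular":[0,0,0]},{"jaw":-1,"xyz":[86,283,-99],"angular":[0,-0.13,0]},{"jaw":-1,"xyz":[105.5,283,-80],"angular":[0,-0.26,0]},{"jaw":-1,"xyz":[105.5,283,-80],"angular":[0,-0.26,0]},{"jaw":-1,"xyz":[105.5,283,-80],"angular":[0,-0.26,0]},{"jaw":-1,"xyz":[105.5,283,-80],"angular":[0,-0.26,0]},{"jaw":-1,"xyz":[105.5,283,-80],"angular":[0,-0.26,0]}]';  python3 go.py 439.8 219.6 143 2.936 -0.053 -0.2545 0
cat > pinm.py <<'E'
from meas import *
s=ctrl.read_state();T=s['eef_pos'];ax=R.from_euler('xyz',s['tool_rot']).apply([0,0,1])
print('tcp',np.round(T,1),'axis',np.round(ax,3),'tip by arm',np.round(T+76*ax,1))
ims=[]
for c in ('top','scene'):
    im,W=pts(c)
    u=cv2.projectPoints(np.array([[459.,215.6,60]]),*[(lambda M:(cv2.Rodrigues(M[:3,:3])[0],M[:3,3]))(np.linalg.inv(np.array(viewer.camera_model(c)['T'])))][0],np.array([[viewer.camera_model(c)['fx'],0,viewer.camera_model(c)['cx']],[0,viewer.camera_model(c)['fy'],viewer.camera_model(c)['cy']],[0,0,1]]),np.array(viewer.camera_model(c)['dist']))[0].ravel().astype(int)
    print(c,'crop origin',u-25); a=im[u[1]-25:u[1]+25,u[0]-25:u[0]+25,::-1]; ims.append(cv2.resize(a,(400,400),interpolation=cv2.INTER_CUBIC))
import sys
cv2.imwrite('pics/'+sys.argv[1],np.hstack(ims))
E
python3 pinm.py p1.png
```

```text
clock: 10.35
eef_pos: [441.5, 218.0, 160.8]
tool_rot: [3.14, 0.261, 2.932]
force: [0.6, 0.3, -0.9]
width: 21.4
gripper_force: 59.1
xyz [ 6.5  1.2 16.7] ang [ 0.0003  0.0007 -0.0035] t 10.35 q [-0.81  0.51  0.24  2.22  0.3   0.26  0.46]
tcp [441.5 218.  160.8] axis [ 0.252 -0.052 -0.966] tip by arm [460.6 214.   87.3]
top crop origin [120 209]
scene crop origin [325 108]
```

View pics/p1.png

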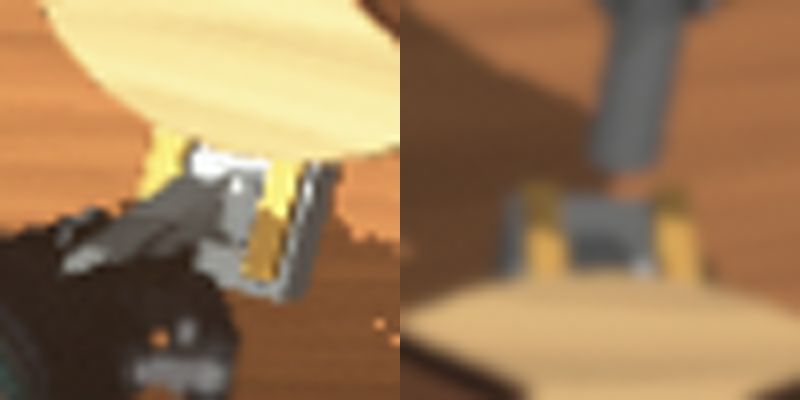

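```bash
python3 go.py 440.3 219.5 118 2.936 -0.053 -0.2545 0
```

```text
xyz [11.8  1.1 40.9] ang [ 0.0001  0.0003 -0.0026] t 10.45 q [-0.82  0.51  0.24  2.22  0.3   0.26  0.46]
```

```bash
python3 -m creep '[{"jaw":-1,"xyz":[4,0.4,14],"angular":[0,0,0]},{"jaw":-1,"xyz":[8,0.8,28],"angular":[0,0,0]},{"jaw":-1,"xyz":[11.8,1.1,41],"angular":[0,0,0]},{"jaw":-1,"xyz":[11.8,1.1,41],"angular":[0,0,0]},{"jaw":-1,"xyz":[11.8,1.1,41],"angular":[0,0,0]}]'; python3 go.py 440.3 219.5 118 2.936 -0.053 -0.2545 0
```

```text
clock: 11.08
eef_pos: [439.7, 220.2, 118.0]
tool_rot: [3.141, 0.26, 2.935]
force: [-0.7, -0.4, -1.7]
width: 21.6
gripper_force: 59.3
xyz [-0.7 -0.5  0.2] ang [ 0.      0.0003 -0.0008] t 11.075 q [-0.66  0.59  0.01  2.24  0.95  0.24 -0.21]
```

```bash
python3 pinm.py p2.png
```

```text
tcp [439.7 220.2 118. ] axis [ 0.252 -0.052 -0.966] tip by arm [458.8 216.2  44.6]
top crop origin [120 209]
scene crop origin [325 108]
```

View pics/p2.png

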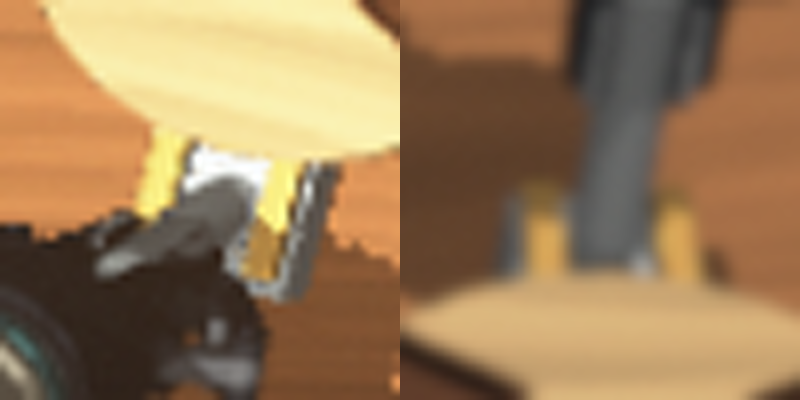

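```bash
python3 -m creep '[{"jaw":-1,"xyz":[0.8,-0.3,3],"angular":[0,0,0]},{"jaw":-1,"xyz":[1.7,-0.4,6.5],"angular":[0,0,0]},{"jaw":-1,"xyz":[1.7,-0.4,6.5],"angular":[0,0,0]},{"jaw":-1,"xyz":[1.7,-0.4,6.5],"angular":[0,0,0]}]';python3 -m creep '[{"jaw":-1,"xyz":[0.6,0,2.2],"angular":[0,0,0]},{"jaw":-1,"xyz":[0.9,0,3.4],"angular":[0,0,0]},{"jaw":-1,"xyz":[0.9,0,3.4],"angular":[0,0,0]},{"jaw":-1,"xyz":[0.9,0,3.4],"angular":[0,0,0]}]'; python3 go.py 440.3 219.5 107.5 2.936 -0.053 -0.2545 0
```

```text
clock: 11.68
eef_pos: [439.3, 220.4, 111.3]
tool_rot: [3.141, 0.261, 2.937]
force: [-0.3, 0.2, -1.6]
width: 21.6
gripper_force: 59.3
clock: 12.18
eef_pos: [439.3, 220.0, 107.4]
tool_rot: [-3.142, 0.26, 2.936]
force: [1.1, -0.9, -1.7]
width: 21.7
gripper_force: 59.3
xyz [-1.  -0.3  0.2] ang [-0.      0.0002  0.0004] t 12.175 q [-0.64  0.61 -0.02  2.25  1.09  0.24 -0.35]
```

```bash
python3 -m creep '[{"jaw":-1,"xyz":[-4.9,0,0.2],"angular":[0,0.065,0]},{"jaw":-1,"xyz":[-9.8,0,0.6],"angular":[0,0.13,0]},{"jaw":-1,"xyz":[-9.8,0,0.6],"angular":[0,0.13,0]},{"jaw":-1,"xyz":[-9.8,0,0.6],"angular":[0,0.13,0]}]'; python3 go.py 458.9 215.6 110 2.936
```

```text
clock: 12.68
eef_pos: [447.9, 217.8, 109.1]
tool_rot: [-3.141, 0.13, 2.937]
force: [2.3, -1.0, -1.7]
width: 21.7
gripper_force: 59.7
xyz [-11.2   0.    0.5] ang [-0.0007  0.1304  0.0011] t 12.675 q [-0.33  0.64 -0.35  2.14  0.81  0.42  0.01]
```

```bash
python3 -m creep '[{"jaw":-1,"xyz":[-5.4,0,0.2],"angular":[0,0.065,0]},{"jaw":-1,"xyz":[-10.7,0,0.4],"angular":[0,0.13,0]},{"jaw":-1,"xyz":[-10.7,0,0.4],"angular":[0,0.13,0]},{"jaw":-1,"xyz":[-10.7,0,0.4],"angular":[0,0.13,0]}]'; python3 -m creep '[{"jaw":-1,"xyz":[0,0,2],"angular":[0,0,0]},{"jaw":-1,"xyz":[0,0,4],"angular":[0,0,0]},{"jaw":-1,"xyz":[0,0,4],"angular":[0,0,0]}]'; python3 go.py 458.9 215.6 82 2.936
```

```text
clock: 13.18
eef_pos: [457.7, 216.4, 110.0]
tool_rot: [-3.14, 0.001, 2.939]
force: [-0.5, -0.1, -1.4]
width: 21.7
gripper_force: 59.8
clock: 13.55
eef_pos: [458.7, 216.1, 106.2]
tool_rot: [-3.141, 0.0, 2.937]
force: [-0.7, 0.1, -2.0]
width: 21.7
gripper_force: 59.8
xyz [-0.3 -0.5 24.2] ang [-0.0005  0.0001  0.0015] t 13.55 q [-0.14  0.7  -0.53  2.03  0.64  0.58  0.24]
```

```bash
python3 -m creep '[{"jaw":-1,"xyz":[0,0,3],"angular":[0,0,0]},{"jaw":-1,"xyz":[0,0,6],"angular":[0,0,0]},{"jaw":-1,"xyz":[0,0,9],"angular":[0,0,0]},{"jaw":-1,"xyz":[0,0,12],"angular":[0,0,0]},{"jaw":-1,"xyz":[0,0,12],"angular":[0,0,0]}]'; python3 -m creep '[{"jaw":-1,"xyz":[0,0,3],"angular":[0,0,0]},{"jaw":-1,"xyz":[0,0,6],"angular":[0,0,0]},{"jaw":-1,"xyz":[0,0,9],"angular":[0,0,0]},{"jaw":-1,"xyz":[0,0,11],"angular":[0,0,0]},{"jaw":-1,"xyz":[0,0,11],"angular":[0,0,0]}]'; python3 go.py 458.9 215.6 82 2.936
```

```text
clock: 14.18
eef_pos: [458.8, 216.0, 94.0]
tool_rot: [-3.141, -0.0, 2.937]
force: [-1.0, 0.6, -2.2]
width: 21.6
gripper_force: 59.8
clock: 14.8
eef_pos: [458.9, 216.0, 83.1]
tool_rot: [-3.141, -0.0, 2.937]
force: [-0.6, -0.4, -2.6]
width: 21.5
gripper_force: 59.8
xyz [-0.1 -0.4  1.1] ang [-0.0002 -0.0003  0.0008] t 14.8 q [-0.17  0.74 -0.49  2.04  0.68  0.53  0.21]
```

Perfect fit. Press to the floor gently, then release and look.

```bash
python3 -m creep '[{"jaw":-1,"xyz":[0,0,1],"angular":[0,0,0]},{"jaw":-1,"xyz":[0,0,2],"angular":[0,0,0]},{"jaw":-1,"xyz":[0,0,2.5],"angular":[0,0,0]},{"jaw":-1,"xyz":[0,0,2.5],"angular":[0,0,0]}]'; python3 -m creep '[{"jaw":-0.1,"xyz":[0,0,0],"angular":[0,0,0]},{"jaw":0,"xyz":[0,0,0],"angular":[0,0,0]},{"jaw":0,"xyz":[0,0,0],"angular":[0,0,0]},{"jaw":0,"xyz":[0,0,-40],"angular":[0,0,0]},{"jaw":1,"xyz":[0,0,-95],"angular":[0,0,0]},{"jaw":1,"xyz":[-100,-150,-95],"angular":[0,0,0]},{"jaw":1,"xyz":[-100,-190,-95],"angular":[0,0,0]},{"jaw":1,"xyz":[-100,-190,-95],"angular":[0,0,0]}]'; python3 - <<'E'
from meas import *
for c in ('top','scene'):
    im,W=pts(c)
    m=sel(W,420,500,170,260,75,125); q=W[m]; print(c,'pin',bb(q[q[:,2]>98]) if m.sum() else None, np.percentile(q[:,2],[90,98]))
    m=sel(W,380,640,-400,-40,17,36); n,l,st,ce=cv2.connectedComponentsWithStats(m.astype(np.uint8))
    for i in range(1,n):
        if st[i,4]>20: q=W[l==i]; print('obj',np.round(ce[i]),bb(q),np.median(im[l==i],0))
    m=sel(W,560,660,240,340,80,112); print('post',bb(W[m][W[m][:,2]>98]) if m.sum() else '')
E
python3 go.py 450 -266 150 2.936;
```

```text
clock: 15.3
eef_pos: [459.2, 216.1, 82.2]
tool_rot: [-3.141, 0.002, 2.937]
force: [-2.7, -0.6, 12.5]
width: 21.6
gripper_force: 61.3
clock: 16.3
eef_pos: [512.3, 34.7, 176.0]
tool_rot: [3.141, 0.001, 2.937]
force: [0.7, 0.4, 0.2]
width: 85.8
gripper_force: 0.0
top pin (array([459.3, 214.5, 106. , 458.8, 214.5,  22.4,  20.7]), 57) [108.64049084 109.86917761]
obj [249. 200.] (array([566.4, -79.4,  25.5, 566.3, -79.4,  27.6,  27.3]), 78) [249. 235. 128.]
obj [339. 213.] (array([ 533.3, -352.2,   26.1,  533.8, -352.3,   27.1,   28.6]), 78) [249. 232. 125.]
obj [308. 214.] (array([ 530.2, -258.9,   25.3,  530.9, -259.4,   24. ,   27.9]), 71) [ 87. 136. 243.]
obj [248. 228.] (array([485.1, -78.1,  20.5, 484.6, -77.9,  66. ,  68.9]), 233) [77. 49. 32.]
obj [311. 241.] (array([ 449. , -266.4,   26.2,  449.3, -266.6,   26.8,   27.5]), 78) [249. 237. 130.]
obj [334. 249.] (array([ 426.5, -337.6,   25.5,  426.6, -337.3,   29.4,   26.4]), 74) [249.  203.5 231.5]
post (array([609.7, 284.4, 106.1, 609.8, 285.1,  11.7,  13.6]), 23)
scene pin (array([463. , 214.1, 104.2, 461.9, 214.5,  24.3,  24.4]), 62) [106.33709387 107.3595151 ]
obj [146. 160.] (array([ 431.2, -337.9,   24. ,  429.8, -338.2,   29. ,   27.5]), 89) [211. 133. 155.]
obj [245. 165.] (array([488.1, -78.6,  19.6, 486.3, -78.5,  73.5,  74.8]), 255) [60. 40. 29.]
obj [173. 163.] (array([ 452.9, -266.7,   24.1,  451. , -266.9,   29. ,   27.6]), 90) [208.5 157.   85. ]
obj [178. 187.] (array([ 534.7, -259.1,   24. ,  532.9, -259. ,   29.4,   28.4]), 98) [ 50.  95. 178.]
obj [249. 190.] (array([572.2, -79.4,  24.6, 570.9, -79.4,  29.7,  26.5]), 99) [212. 160.  87.]
obj [142. 193.] (array([ 537. , -350.1,   24.2,  536.3, -350.7,   27.7,   28.2]), 102) [209.5 158.   86. ]
post (array([614.7, 286.2, 104.9, 613.7, 286.6,  13.6,  12.1]), 32)
xyz [  -2.2 -299.4   26.5] ang [-0.0059 -0.0003 -0.0127] t 16.4 q [ 0.32  0.62 -0.65  1.96  0.55  0.75  0.7 ]
```

```bash
python3 -m creep '[{"jaw":0.2,"xyz":[-2,-299,26],"angular":[0,0,0]},{"jaw":0.2,"xyz":[-2,-299,26],"angular":[0,0,0]},{"jaw":0.2,"xyz":[-2,-299,26],"angular":[0,0,0]},{"jaw":0.2,"xyz":[-2,-299,26],"angular":[0,0,0]},{"jaw":0.2,"xyz":[-2,-299,26],"angular":[0,0,0]},{"jaw":0.2,"xyz":[-2,-299,26],"angular":[0,0,0]},{"jaw":0.2,"xyz":[-2,-299,86],"angular":[0,0,0]},{"jaw":0.2,"xyz":[-2,-299,86],"angular":[0,0,0]},{"jaw":0.2,"xyz":[-2,-299,86],"angular":[0,0,0]},{"jaw":0.2,"xyz":[-2,-299,86],"angular":[0,0,0]}]'; python3 go.py 449.5 -265.5 32 2.936; python3 - <<'E'
from meas import *
im,W=pts('scene','s3.png')
for r in silhouettes('scene','knob1'):
    q=W[r['pixels']]; print(round(r['score'],2),np.round(r['xy']),np.round(np.nanmedian(q,0)))
E
```

```text
clock: 17.65
eef_pos: [454.3, -256.4, 91.8]
tool_rot: [-3.141, 0.003, 2.938]
force: [0.3, 0.2, 0.3]
width: 51.4
gripper_force: 0.0
xyz [ 3.1 -9.8 59.8] ang [-0.0007  0.0032  0.0017] t 17.65 q [ 0.83  0.75 -0.57  2.    0.72  0.6   1.14]
0.73 [245. 190.] [576. -81.  23.]
0.47 [144. 195.] [ 541. -349.   23.]
0.47 [176. 190.] [ 538. -258.   22.]
```

View pics/s3.png

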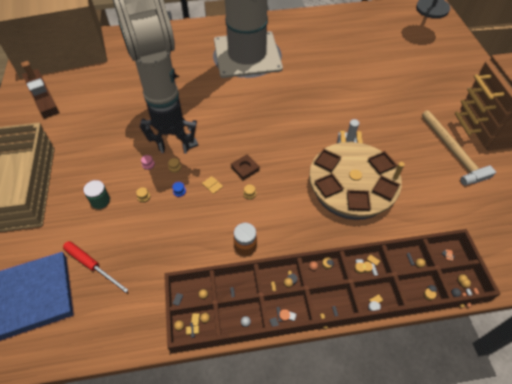

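```bash
python3 -m creep '[{"jaw":0.2,"xyz":[3.1,-9.5,30],"angular":[0,0,0]},{"jaw":0.2,"xyz":[3.1,-9.5,30],"angular":[0,0,0]},{"jaw":0.2,"xyz":[3.1,-9.5,59],"angular":[0,0,0]},{"jaw":0.2,"xyz":[3.1,-9.5,59],"angular":[0,0,0]},{"jaw":0.2,"xyz":[3.1,-9.5,59],"angular":[0,0,0]}]'; python3 go.py 449.5 -265.5 32 2.936;  python3 -m creep '[{"jaw":-1,"xyz":[0,0,0],"angular":[0,0,0]},{"jaw":-1,"xyz":[0,0,0],"angular":[0,0,0]},{"jaw":-1,"xyz":[0,0,0],"angular":[0,0,0]},{"jaw":-1,"xyz":[0,0,0],"angular":[0,0,0]},{"jaw":-1,"xyz":[0,0,0],"angular":[0,0,0]}]'
```

```text
clock: 18.38
eef_pos: [448.7, -265.1, 32.1]
tool_rot: [-3.141, 0.001, 2.937]
force: [-0.0, -0.2, 0.4]
width: 51.4
gripper_force: 0.0
xyz [-0.9 -0.2  0.1] ang [-0.0001  0.0014  0.0012] t 18.375 q [ 0.78  0.84 -0.47  2.02  0.82  0.48  1.06]
clock: 19.0
eef_pos: [448.5, -265.5, 32.3]
tool_rot: [-3.141, 0.002, 2.937]
force: [-0.8, -0.8, 7.4]
width: 27.4
gripper_force: 58.5
```

```bash
python3 -m creep '[{"jaw":-1,"xyz":[0,0,-50],"angular":[0,0,0]},{"jaw":-1,"xyz":[0,0,-90],"angular":[0,0,0]},{"jaw":-1,"xyz":[0,0,-90],"angular":[0,0,0]}]'; python3 go.py 537.7 128.4 122 2.936
```

```text
clock: 19.38
eef_pos: [449.8, -266.1, 124.0]
tool_rot: [-3.14, 0.006, 2.936]
force: [-0.3, 0.5, 0.1]
width: 26.9
gripper_force: 59.4
xyz [ -5.6 404.1   1.4] ang [-0.0017  0.0062  0.0003] t 19.375 q [ 0.89  0.71 -0.63  1.98  0.67  0.66  1.2 ]
```

```bash
python3 -m creep '[{"jaw":-1,"xyz":[-6,404,0],"angular":[0,0,0]},{"jaw":-1,"xyz":[-6,404,0],"angular":[0,0,0]},{"jaw":-1,"xyz":[-6,404,0],"angular":[0,0,0]},{"jaw":-1,"xyz":[-6,404,0],"angular":[0,0,0]},{"jaw":-1,"xyz":[-6,404,0],"angular":[0,0,0]},{"jaw":-1,"xyz":[-6,404,0],"angular":[0,0,0]},{"jaw":-1,"xyz":[-6,404,0],"angular":[0,0,0]},{"jaw":-1,"xyz":[-6,404,0],"angular":[0,0,0]},{"jaw":-1,"xyz":[-6,404,0],"angular":[0,0,0]},{"jaw":-1,"xyz":[-6,404,0],"angular":[0,0,0]}]'; python3 go.py 537.7 128.4 88 2.936
```

```text
clock: 20.62
eef_pos: [535.6, 127.0, 120.4]
tool_rot: [-3.14, -0.001, 2.934]
force: [0.4, -0.7, -1.4]
width: 27.2
gripper_force: 59.5
xyz [-1.8  1.8 32.4] ang [-0.0017 -0.0007 -0.0016] t 20.625 q [ 0.08  0.73 -0.57  1.9   0.61  0.69  0.51]
```

```bash
python3 -m creep '[{"jaw":-1,"xyz":[-1.5,1.8,15],"angular":[0,0,0]},{"jaw":-1,"xyz":[-1.5,1.8,28],"angular":[0,0,0]},{"jaw":-1,"xyz":[-1.5,1.8,32.5],"angular":[0,0,0]},{"jaw":-1,"xyz":[-1.5,1.8,32.5],"angular":[0,0,0]},{"jaw":-1,"xyz":[-1.5,1.8,32.5],"angular":[0,0,0]}]'; python3 go.py 537.7 128.4 87.3 2.936
```

```text
clock: 21.25
eef_pos: [537.8, 130.7, 88.1]
tool_rot: [3.141, -0.0, 2.937]
force: [0.0, -0.3, -0.0]
width: 27.6
gripper_force: 59.7
xyz [-0.4 -2.2  0.8] ang [ 0.0002 -0.0002  0.0009] t 21.25 q [ 0.05  0.78 -0.53  1.91  0.65  0.63  0.47]
```

```bash
python3 -m creep '[{"jaw":-1,"xyz":[0,-2,0.4],"angular":[0,0,0]},{"jaw":-1,"xyz":[0,-2,0.8],"angular":[0,0,0]},{"jaw":-0.1,"xyz":[0,-2,0.6],"angular":[0,0,0]},{"jaw":0,"xyz":[0,-2,0.6],"angular":[0,0,0]},{"jaw":0,"xyz":[0,-2,0.6],"angular":[0,0,0]},{"jaw":0.2,"xyz":[0,-2,-20],"angular":[0,0,0]},{"jaw":0.2,"xyz":[0,-2,-50],"angular":[0,0,0]},{"jaw":0.2,"xyz":[-70,-140,-50],"angular":[0,0,0]},{"jaw":0.2,"xyz":[-70,-190,-50],"angular":[0,0,0]},{"jaw":0.2,"xyz":[-70,-190,-50],"angular":[0,0,0]},{"jaw":0.2,"xyz":[-70,-190,-50],"angular":[0,0,0]},{"jaw":0.2,"xyz":[-70,-190,-50],"angular":[0,0,0]}]'; cat > kn.py <<'E'
from meas import *
for c in ('top','scene'):
    im,W=pts(c); I=im.astype(int)
    for nm,b in (('bench',(380,660,-420,-40,17,36)),('wells',(480,720,70,300,72,90))):
        m=sel(W,*b); n,l,st,ce=cv2.connectedComponentsWithStats(m.astype(np.uint8))
        for i in range(1,n):
            if st[i,4]>20:
                q=W[l==i];k=np.median(I[l==i],0)
                if k[0]-k[2]>60 and k[1]-k[2]>35: print(c,nm,np.round(ce[i]),bb(q))
E
python3 kn.py; python3 go.py 567.5 -79 90 2.936
```

```text
clock: 22.75
eef_pos: [567.6, -70.6, 138.2]
tool_rot: [3.141, -0.0, 2.934]
force: [0.3, 0.4, 0.4]
width: 51.5
gripper_force: 0.0
top bench [339. 213.] (array([ 533.4, -352.4,   26. ,  533.9, -352.7,   27. ,   28. ]), 77)
top wells [176. 207.] (array([538.4, 127.4,  80.9, 537.9, 127.5,  28.4,  26.6]), 79)
scene bench [249. 190.] (array([572. , -79.4,  24.8, 571.4, -79.5,  28.6,  27.1]), 97)
scene bench [142. 193.] (array([ 537.3, -350.3,   24.1,  536.2, -350.6,   29. ,   27.6]), 106)
scene wells [327. 157.] (array([541.5, 127. ,  79.1, 539.8, 127.2,  28.8,  28.3]), 97)
xyz [ -2.2 -11.5  48.5] ang [ 0.0017 -0.0001  0.0032] t 22.85 q [ 0.46  0.74 -0.62  1.83  0.6   0.77  0.88]
```

```bash
python3 -m creep '[{"jaw":0.2,"xyz":[-2,-11,40],"angular":[0,0,0]},{"jaw":0.2,"xyz":[-2,-11,50],"angular":[0,0,0]},{"jaw":0.2,"xyz":[-2,-11,50],"angular":[0,0,0]},{"jaw":0.2,"xyz":[-2,-11,50],"angular":[0,0,0]}]'; python3 go.py 567.8 -78.8 32 2.936
```

```text
clock: 23.35
eef_pos: [568.3, -79.4, 89.4]
tool_rot: [3.141, 0.002, 2.938]
force: [0.3, 0.9, 0.8]
width: 51.1
gripper_force: 0.0
xyz [ 0.7  0.5 57.4] ang [0.001  0.0016 0.0025] t 23.35 q [ 0.44  0.81 -0.57  1.85  0.66  0.68  0.85]
```

```bash
python3 -m creep '[{"jaw":0.2,"xyz":[0.5,0.3,30],"angular":[0,0,0]},{"jaw":0.2,"xyz":[0.5,0.3,56.5],"angular":[0,0,0]},{"jaw":0.2,"xyz":[0.5,0.3,56.5],"angular":[0,0,0]},{"jaw":0.2,"xyz":[0.5,0.3,56.5],"angular":[0,0,0]},{"jaw":-1,"xyz":[0.5,0.3,56.5],"angular":[0,0,0]},{"jaw":-1,"xyz":[0.5,0.3,56.5],"angular":[0,0,0]},{"jaw":-1,"xyz":[0.5,0.3,56.5],"angular":[0,0,0]},{"jaw":-1,"xyz":[0.5,0.3,56.5],"angular":[0,0,0]}]'; python3 -m creep '[{"jaw":-1,"xyz":[0,0,-50],"angular":[0,0,0]},{"jaw":-1,"xyz":[0,0,-90],"angular":[0,0,0]},{"jaw":-1,"xyz":[0,0,-90],"angular":[0,0,0]},{"jaw":-1,"xyz":[0,0,-90],"angular":[0,0,0]}]'; python3 go.py 616 112 122 2.936
```

```text
clock: 24.35
eef_pos: [567.9, -80.4, 33.5]
tool_rot: [3.141, 0.002, 2.937]
force: [-1.0, 0.5, 6.5]
width: 27.5
gripper_force: 58.6
clock: 24.85
eef_pos: [566.6, -81.0, 121.8]
tool_rot: [-3.141, -0.0, 2.936]
force: [-0.3, 0.1, -0.9]
width: 27.4
gripper_force: 59.2
xyz [ -9.1 199.   -0.3] ang [-0.0006 -0.0002  0.0004] t 24.85 q [ 0.47  0.76 -0.61  1.84  0.62  0.74  0.88]
```

```bash
python3 -m creep '[{"jaw":-1,"xyz":[-9,199,0],"angular":[0,0,0]},{"jaw":-1,"xyz":[-9,199,0],"angular":[0,0,0]},{"jaw":-1,"xyz":[-9,199,0],"angular":[0,0,0]},{"jaw":-1,"xyz":[-9,199,0],"angular":[0,0,0]},{"jaw":-1,"xyz":[-9,199,0],"angular":[0,0,0]},{"jaw":-1,"xyz":[-9,199,0],"angular":[0,0,0]},{"jaw":-1,"xyz":[-9,199,0],"angular":[0,0,0]}]'; python3 go.py 616 112 88.5 2.936
```

```text
clock: 25.72
eef_pos: [616.1, 109.9, 121.4]
tool_rot: [-3.14, -0.001, 2.934]
force: [-0.0, 0.2, -0.4]
width: 27.0
gripper_force: 59.4
xyz [ 0.5  2.1 32.9] ang [-0.0017 -0.0006 -0.0022] t 25.725 q [ 0.12  0.82 -0.59  1.69  0.59  0.82  0.63]
```

```bash
python3 -m creep '[{"jaw":-1,"xyz":[0,1,15],"angular":[0,0,0]},{"jaw":-1,"xyz":[0,1,28],"angular":[0,0,0]},{"jaw":-1,"xyz":[0,1,32.5],"angular":[0,0,0]},{"jaw":-1,"xyz":[0,1,32.5],"angular":[0,0,0]},{"jaw":-1,"xyz":[0,1,32.5],"angular":[0,0,0]}]'; python3 go.py 616 112 88.5 2.936
```

```text
clock: 26.35
eef_pos: [616.3, 113.6, 89.1]
tool_rot: [-3.142, -0.0, 2.937]
force: [0.5, -0.0, -1.8]
width: 27.3
gripper_force: 59.4
xyz [-0.  -1.6  0.6] ang [-0.     -0.0004  0.0009] t 26.35 q [ 0.1   0.86 -0.56  1.7   0.62  0.77  0.6 ]
```

```bash
python3 -m creep '[{"jaw":-1,"xyz":[0,-1.5,0.6],"angular":[0,0,0]},{"jaw":-0.1,"xyz":[0,-1.5,0.4],"angular":[0,0,0]},{"jaw":0,"xyz":[0,-1.5,0.4],"angular":[0,0,0]},{"jaw":0,"xyz":[0,-1.5,0.4],"angular":[0,0,0]},{"jaw":0.2,"xyz":[0,-1.5,-20],"angular":[0,0,0]},{"jaw":0.2,"xyz":[0,-1.5,-60],"angular":[0,0,0]},{"jaw":0.2,"xyz":[-14,-380,-60],"angular":[0,0,0]},{"jaw":0.2,"xyz":[-14,-380,-60],"angular":[0,0,0]},{"jaw":0.2,"xyz":[-14,-380,-60],"angular":[0,0,0]},{"jaw":0.2,"xyz":[-14,-380,-60],"angular":[0,0,0]},{"jaw":0.2,"xyz":[-14,-380,-60],"angular":[0,0,0]},{"jaw":0.2,"xyz":[-14,-380,-60],"angular":[0,0,0]}]'; python3 kn.py; python3 go.py 534.5 -351.5 90 2.936
```

```text
clock: 27.85
eef_pos: [553.6, -259.8, 151.1]
tool_rot: [-3.141, 0.002, 2.937]
force: [0.7, -0.1, -0.6]
width: 51.2
gripper_force: 0.0
top wells [182. 181.] (array([614.1, 111.6,  80.2, 614. , 111.3,  29.3,  29.8]), 88)
top wells [176. 207.] (array([539.8, 126.4,  80.9, 539.9, 126.7,  26.2,  23.3]), 75)
scene bench [142. 193.] (array([ 537.2, -350.2,   24.3,  536.3, -350.8,   29.5,   28.1]), 104)
scene wells [327. 157.] (array([542.5, 126.4,  79.8, 540.4, 126.6,  30.5,  29.2]), 98)
scene wells [329. 182.] (array([620. , 110.5,  79.3, 618.5, 110.8,  30.4,  29.6]), 115)
xyz [ -2.2 -83.9  60.4] ang [-0.0071 -0.0001 -0.0128] t 27.95 q [ 0.79  0.77 -0.65  1.71  0.6   0.86  1.23]
```

```bash
python3 -m creep '[{"jaw":0.2,"xyz":[-2,-84,30],"angular":[0,0,0]},{"jaw":0.2,"xyz":[-2,-84,50],"angular":[0,0,0]},{"jaw":0.2,"xyz":[-2,-84,50],"angular":[0,0,0]},{"jaw":0.2,"xyz":[-2,-84,50],"angular":[0,0,0]},{"jaw":0.2,"xyz":[-2,-84,50],"angular":[0,0,0]}]'; python3 go.py 534.5 -351 32.5 2.936
```

```text
clock: 28.58
eef_pos: [540.1, -338.5, 101.1]
tool_rot: [3.141, 0.003, 2.94]
force: [0.3, 0.2, -0.4]
width: 51.0
gripper_force: 0.0
xyz [  3.2 -13.4  68.6] ang [0.0006 0.0026 0.0035] t 28.575 q [ 0.87  0.87 -0.62  1.66  0.65  0.82  1.33]
```

```bash
python3 -m creep '[{"jaw":0.2,"xyz":[2.5,-13,20],"angular":[0,0,0]},{"jaw":0.2,"xyz":[2.5,-13,30],"angular":[0,0,0]},{"jaw":0.2,"xyz":[2.5,-13,30],"angular":[0,0,0]}]'; python3 go.py 534.5 -351 32.5 2.936
```

```text
clock: 28.95
eef_pos: [532.2, -352.2, 67.7]
tool_rot: [3.141, -0.003, 2.936]
force: [-0.8, 0.8, 0.3]
width: 51.2
gripper_force: 0.0
xyz [-2.1  1.7 35.2] ang [ 0.001  -0.0027  0.0005] t 28.95 q [ 0.88  0.91 -0.59  1.67  0.68  0.78  1.33]
```

```bash
python3 kn.py | grep bench
```

```text
scene bench [142. 193.] (array([ 537.4, -350.4,   24.6,  536.7, -350.4,   27.7,   28.5]), 103)
```

```bash
python3 -m creep '[{"jaw":0.2,"xyz":[-1,1,20],"angular":[0,0,0]},{"jaw":0.2,"xyz":[-1,1,36],"angular":[0,0,0]},{"jaw":0.2,"xyz":[-1,1,36],"angular":[0,0,0]},{"jaw":0.2,"xyz":[-1,1,36],"angular":[0,0,0]},{"jaw":-1,"xyz":[-1,1,36],"angular":[0,0,0]},{"jaw":-1,"xyz":[-1,1,36],"angular":[0,0,0]},{"jaw":-1,"xyz":[-1,1,36],"angular":[0,0,0]},{"jaw":-1,"xyz":[-1,1,36],"angular":[0,0,0]}]'; python3 -m creep '[{"jaw":-1,"xyz":[0,0,-50],"angular":[0,0,0]},{"jaw":-1,"xyz":[0,0,-90],"angular":[0,0,0]},{"jaw":-1,"xyz":[0,0,-90],"angular":[0,0,0]},{"jaw":-1,"xyz":[0,0,-90],"angular":[0,0,0]}]'; python3 go.py 669.3 171.6 122 2.936
```

```text
clock: 30.05
eef_pos: [535.0, -352.0, 34.3]
tool_rot: [-3.141, 0.001, 2.937]
force: [-0.3, 0.7, 5.7]
width: 27.0
gripper_force: 59.1
clock: 30.55
eef_pos: [533.5, -351.9, 122.5]
tool_rot: [-3.141, -0.002, 2.937]
force: [-1.1, 0.2, -0.9]
width: 27.1
gripper_force: 59.2
xyz [-2.630e+01  5.402e+02  4.000e-01] ang [-0.0002 -0.0016  0.0005] t 30.55 q [ 0.91  0.84 -0.64  1.64  0.63  0.87  1.37]
```

```bash
python3 -m creep '[{"jaw":-1,"xyz":[-26,540,-20],"angular":[0,0,0]},{"jaw":-1,"xyz":[-26,540,-20],"angular":[0,0,0]},{"jaw":-1,"xyz":[-26,540,-20],"angular":[0,0,0]},{"jaw":-1,"xyz":[-26,540,-20],"angular":[0,0,0]},{"jaw":-1,"xyz":[-26,540,-20],"angular":[0,0,0]},{"jaw":-1,"xyz":[-26,540,-20],"angular":[0,0,0]},{"jaw":-1,"xyz":[-26,540,-20],"angular":[0,0,0]},{"jaw":-1,"xyz":[-26,540,-20],"angular":[0,0,0]},{"jaw":-1,"xyz":[-26,540,-20],"angular":[0,0,0]},{"jaw":-1,"xyz":[-26,540,-20],"angular":[0,0,0]},{"jaw":-1,"xyz":[-26,540,-20],"angular":[0,0,0]},{"jaw":-1,"xyz":[-26,540,-20],"angular":[0,0,0]}]';python3 -m creep '[{"jaw":-1,"xyz":[0,0,0],"angular":[0,0,0]},{"jaw":-1,"xyz":[0,0,0],"angular":[0,0,0]}]'; python3 go.py 669.3 171.6 89 2.936
```

```text
clock: 32.05
eef_pos: [669.5, 169.1, 142.3]
tool_rot: [-3.139, -0.001, 2.935]
force: [0.2, -0.3, -0.4]
width: 27.1
gripper_force: 59.4
clock: 32.3
eef_pos: [669.9, 170.7, 143.4]
tool_rot: [-3.141, 0.0, 2.936]
force: [-0.5, -0.9, -0.5]
width: 27.4
gripper_force: 59.4
xyz [ 0.7  0.8 54.4] ang [-0.0002  0.0001 -0.0004] t 32.3 q [ 0.03  0.87 -0.6   1.47  0.55  0.97  0.64]
```

```bash
python3 -m creep '[{"jaw":-1,"xyz":[0.5,0,20],"angular":[0,0,0]},{"jaw":-1,"xyz":[0.5,0,40],"angular":[0,0,0]},{"jaw":-1,"xyz":[0.5,0,52],"angular":[0,0,0]},{"jaw":-1,"xyz":[0.5,0,54],"angular":[0,0,0]},{"jaw":-1,"xyz":[0.5,0,54],"angular":[0,0,0]},{"jaw":-1,"xyz":[0.5,0,54],"angular":[0,0,0]}]'; python3 go.py 669.3 171.6 89 2.936
```

```text
clock: 33.05
eef_pos: [668.5, 172.5, 89.3]
tool_rot: [3.141, -0.001, 2.937]
force: [-3.1, 1.6, 5.1]
width: 27.0
gripper_force: 59.9
xyz [-1.  -0.8  0.3] ang [ 0.0003 -0.0014  0.0014] t 33.05 q [ 0.01  0.93 -0.57  1.5   0.59  0.89  0.61]
```

Touching the floor; release and back away clear, then check.

```bash
python3 -m creep '[{"jaw":-0.1,"xyz":[0,0,0],"angular":[0,0,0]},{"jaw":0,"xyz":[0,0,0],"angular":[0,0,0]},{"jaw":0,"xyz":[0,0,0],"angular":[0,0,0]},{"jaw":0.2,"xyz":[0,0,-20],"angular":[0,0,0]},{"jaw":0.2,"xyz":[0,0,-80],"angular":[0,0,0]},{"jaw":0.2,"xyz":[0,-120,-110],"angular":[0,0,0]},{"jaw":0.2,"xyz":[0,-240,-110],"angular":[0,0,0]},{"jaw":0.2,"xyz":[0,-240,-110],"angular":[0,0,0]},{"jaw":0.2,"xyz":[0,-240,-110],"angular":[0,0,0]},{"jaw":0.2,"xyz":[0,-240,-110],"angular":[0,0,0]}]'; python3 kn.py; python3 - <<'E'
from meas import *
im,W=pts('top');a=im[120:260,90:290,::-1];b=cv2.resize(a,(760,532),interpolation=cv2.INTER_CUBIC);cv2.imwrite('pics/end.png',b)
im,W=pts('scene')
for t in ('jar','tin','knob1'):
    for r in silhouettes('scene',t): print(t,round(r['score'],2),np.round(r['xy']),np.round(np.nanmedian(W[r['pixels']],0)))
E
```

```text
clock: 34.3
eef_pos: [620.0, -70.7, 200.6]
tool_rot: [-3.137, 0.002, 2.927]
force: [0.6, 0.6, 0.4]
width: 51.3
gripper_force: 0.0
top wells [163. 163.] (array([664.8, 170.4,  80.8, 664.9, 170.4,  29.1,  29.4]), 86)
top wells [182. 181.] (array([615.3, 111.8,  80.2, 615.4, 111.9,  26.3,  29.7]), 86)
top wells [176. 206.] (array([540.4, 125.5,  81. , 540.2, 125.9,  26. ,  25.6]), 77)
scene wells [327. 158.] (array([544.3, 125.1,  79.2, 543.2, 125.4,  29.3,  28.6]), 101)
scene wells [329. 183.] (array([621.4, 110.7,  79.6, 620.8, 110.9,  31.2,  28.1]), 111)
scene wells [360. 196.] (array([670.2, 171.2,  79.5, 669.4, 171.7,  30. ,  28.9]), 119)
jar 0.63 [244. 237.] [ 731. -114.   62.]
tin 0.78 [ 96. 192.] [ 544. -455.   51.]
knob1 0.71 [327. 181.] [625. 109.  78.]
knob1 0.68 [326. 158.] [548. 124.  78.]
knob1 0.59 [175. 192.] [ 540. -258.   22.]
knob1 0.42 [147. 163.] [ 436. -337.   22.]
```

View pics/end.png

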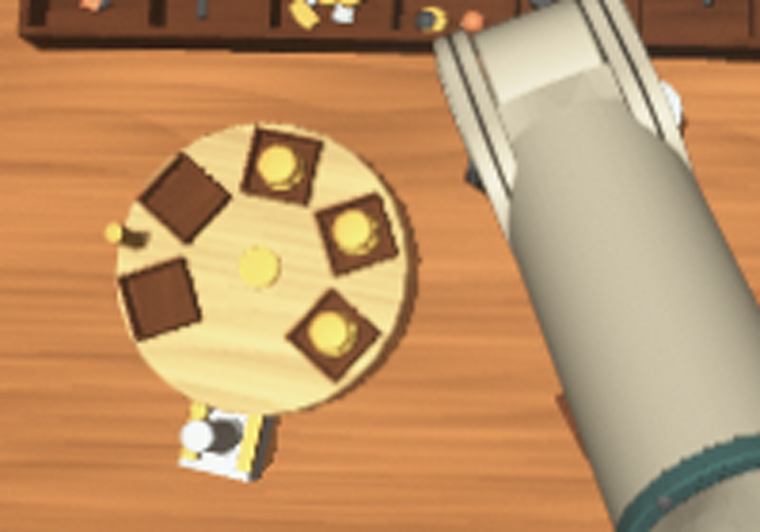

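```bash
python3 - <<'E'
from meas import *
for c in ('top','scene'):
    im,W=pts(c)
    m=sel(W,560,660,240,340,80,112); print(c,'post',bb(W[m][W[m][:,2]>98]))
    m=sel(W,420,500,170,260,75,125); q=W[m]; print('pin',bb(q[q[:,2]>98]))
E
python3 fork.py
```

```text
top post (array([606.6, 284.7, 106.5, 607.2, 284.8,  12.4,  11.4]), 23)
pin (array([459.3, 214.9, 105.6, 458.8, 215.1,  22.3,  20.5]), 56)
scene post (array([611.4, 286.8, 105.1, 610. , 286.9,  14.2,  15.3]), 32)
pin (array([463.1, 214.2, 104.3, 462.4, 214.9,  23.2,  23.1]), 63)
top 105 neg [-35.8 -44.9 -23.1] 55 pos [31.9 21.7 44.7] mid -1.9509217757500483
[14 12 11  7  3  0  0  0  0  0  0  0  0  0  0  1 14 11  9  0  7]
scene 145 neg [-29.3 -44.9 -12.7] 82 pos [32.4 20.4 44.9] mid 1.559670751399933
[10 11 10 11 10 11  7  4  0  0  0  0  0  0  0  6  8 12  9 12  8]
```

```bash
python3 go.py 611.7 285.7 190 1.365
```

```text
xyz [ 79.  339.2   9.3] ang [-1.000e-04 -3.000e-04  1.573e+00] t 34.85 q [ 0.44  0.73 -0.66  1.64  0.52  0.96  0.97]
```

```bash
python3 -m creep '[{"jaw":0.2,"xyz":[79,339,9],"angular":[0,0,1.573]},{"jaw":0.2,"xyz":[79,339,9],"angular":[0,0,1.573]},{"jaw":0.2,"xyz":[79,339,9],"angular":[0,0,1.573]},{"jaw":0.2,"xyz":[79,339,9],"angular":[0,0,1.573]},{"jaw":0.2,"xyz":[79,339,9],"angular":[0,0,1.573]},{"jaw":0.2,"xyz":[79,339,9],"angular":[0,0,1.573]},{"jaw":0.2,"xyz":[79,339,9],"angular":[0,0,1.573]},{"jaw":0.2,"xyz":[79,339,9],"angular":[0,0,1.573]},{"jaw":0.2,"xyz":[79,339,9],"angular":[0,0,1.573]},{"jaw":0.2,"xyz":[79,339,9],"angular":[0,0,1.573]},{"jaw":0.2,"xyz":[79,339,9],"angular":[0,0,1.573]},{"jaw":0.2,"xyz":[79,339,9],"angular":[0,0,1.573]}]'; python3 -m creep '[{"jaw":0.2,"xyz":[0,0,0],"angular":[0,0,0]},{"jaw":0.2,"xyz":[0,0,0],"angular":[0,0,0]}]'; python3 go.py 611.7 285.7 95 1.365
```

```text
clock: 36.35
eef_pos: [612.0, 284.6, 190.3]
tool_rot: [-3.141, -0.0, 1.364]
force: [0.2, -0.2, 0.7]
width: 51.4
gripper_force: 0.0
clock: 36.6
eef_pos: [612.1, 284.7, 190.3]
tool_rot: [-3.142, -0.0, 1.364]
force: [-0.3, -0.7, 0.7]
width: 51.6
gripper_force: 0.0
xyz [ 0.9 -0.6 95.3] ang [-0.0001 -0.0001 -0.0011] t 36.6 q [-0.36  0.73 -0.21  1.5   0.17  0.93 -0.83]
```

```bash
python3 -m creep '[{"jaw":0.2,"xyz":[0.8,-0.4,45],"angular":[0,0,0]},{"jaw":0.2,"xyz":[0.8,-0.4,95],"angular":[0,0,0]},{"jaw":0.2,"xyz":[0.8,-0.4,95],"angular":[0,0,0]},{"jaw":0.2,"xyz":[0.8,-0.4,95],"angular":[0,0,0]},{"jaw":-0.4,"xyz":[0.8,-0.4,95],"angular":[0,0,0]},{"jaw":-0.6,"xyz":[0.8,-0.4,95],"angular":[0,0,0]},{"jaw":-1,"xyz":[0.8,-0.4,95],"angular":[0,0,0]},{"jaw":-1,"xyz":[0.8,-0.4,95],"angular":[0,0,0]},{"jaw":-1,"xyz":[0.8,-0.4,95],"angular":[0,0,0]},{"jaw":-1,"xyz":[0.8,-0.4,95],"angular":[0,0,0]}]'; python3 go.py 611.7 285.7 95 1.365
```

```text
clock: 37.85
eef_pos: [612.7, 286.1, 97.2]
tool_rot: [3.14, -0.002, 1.364]
force: [-1.4, 0.3, 7.2]
width: 12.4
gripper_force: 58.4
xyz [-0.6 -0.9  2.2] ang [ 0.002  -0.0017 -0.0014] t 37.85 q [-0.37  0.84 -0.18  1.56  0.2   0.76 -0.85]
```

```bash
python3 -m creep '[{"jaw":-1,"xyz":[0,-0.7,0],"angular":[0,0,0]},{"jaw":-1,"xyz":[0,-0.7,0],"angular":[0,0,0]},{"jaw":-0.4,"xyz":[0,-0.7,0],"angular":[0,0,0]},{"jaw":0,"xyz":[0,-0.7,0],"angular":[0,0,0]},{"jaw":0,"xyz":[0,-0.7,0],"angular":[0,0,0]},{"jaw":0,"xyz":[0,-0.7,-20],"angular":[0,0,0]},{"jaw":0,"xyz":[0,-0.7,-70],"angular":[0,0,0]},{"jaw":0,"xyz":[120,40,-110],"angular":[0,0,0]},{"jaw":0,"xyz":[160,40,-110],"angular":[0,0,0]},{"jaw":0,"xyz":[160,40,-110],"angular":[0,0,0]},{"jaw":0,"xyz":[160,40,-110],"angular":[0,0,0]}]'; python3 kn.py;  python3 fork.py; python3 - <<'E'
from meas import *
for c in ('top','scene'):
    im,W=pts(c,c+'f.png')
    m=sel(W,560,660,240,340,80,112); print(c,'post',bb(W[m][W[m][:,2]>98]) if m.sum() else '')
    m=sel(W,420,500,170,260,75,125); q=W[m]; print('pin',bb(q[q[:,2]>98]) if m.sum() else '')
E
```

```text
clock: 39.22
eef_pos: [683.1, 439.3, 206.7]
tool_rot: [3.141, -0.005, 1.368]
force: [-0.7, -0.2, -0.2]
width: 43.0
gripper_force: 0.0
top wells [164. 163.] (array([664.4, 167.3,  80.4, 664.5, 167.7,  27.1,  29.7]), 86)
top wells [182. 182.] (array([612.2, 110.8,  80.7, 612.5, 110.9,  27.3,  27. ]), 85)
top wells [176. 207.] (array([537.9, 127.7,  80.5, 537.8, 128.2,  26.5,  25.8]), 78)
scene wells [328. 157.] (array([541.3, 127.6,  79.2, 539.8, 127.9,  29.7,  28.1]), 98)
scene wells [329. 182.] (array([617.8, 109.6,  79.3, 616.4, 109.7,  28.2,  27.6]), 112)
scene wells [358. 196.] (array([670. , 167.5,  79.4, 669.3, 167.8,  31.4,  28.2]), 123)
top 113 neg [-34.8 -44.9 -22.4] 61 pos [24.8 13.8 43.2] mid -5.002385940827674
[14 12 11 11  5  0  0  0  0  0  0  0  0  1 11 12 14  4  0  0  7]
scene 114 neg [-32.2 -44.9 -19.4] 67 pos [29.3 14.9 44.9] mid -1.4293450531279337
[10 11 10 11 10  7  0  0  0  0  0  0  0  0  9 12  3  0  1  6  8]
top post (array([610.3, 284.2, 105.8, 610.2, 284.5,  11.5,  13. ]), 23)
pin (array([459.2, 214.3, 105.6, 458.7, 214.7,  22.3,  22. ]), 59)
scene post (array([614.9, 286.8, 104.5, 613.9, 287.5,  15.3,  12.3]), 33)
pin (array([463. , 214.8, 104.1, 461. , 215.1,  23.2,  22.1]), 61)
```

View pics/topf.png

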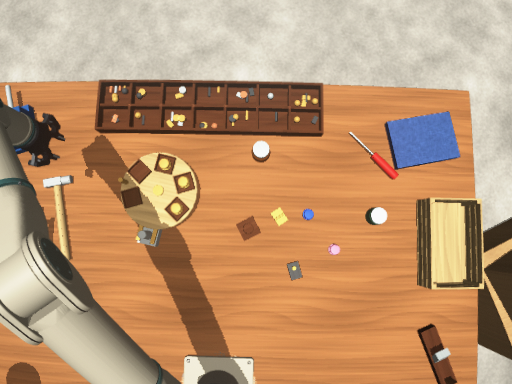

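The picture shows the pin upright in the fork (px 148,236), three brass knobs in wells at (165,163), (183,182) and (177,208), no brass knob left on the bench, and the jar and tin where they were. The fork is centred and the robot is clear.

```bash
python3 -m creep '[{"jaw":0,"xyz":[0,0,0],"angular":[0,0,0]},{"jaw":0,"xyz":[0,0,0],"angular":[0,0,0]},{"jaw":0,"xyz":[0,0,0],"angular":[0,0,0]}]'; python3 -c "
from cell import ctrl
print(ctrl.finish_job())"
```

```text
clock: 39.9
eef_pos: [683.8, 433.8, 205.4]
tool_rot: [-3.142, 0.0, 1.364]
force: [0.5, 0.4, -0.2]
width: 42.7
gripper_force: 0.0
the job is handed in; nothing more can be done
None
```

I handed the job in at about 40 s: the carousel is at index with the pin fully home and all three brass knobs stand in wells; setting the knobs had turned it about 2° against the pin, so I re-centred the fork by the post afterwards.

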